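# Slide the work board into its notches and bolt it

### The arm

A 6-joint arm with a two-finger parallel gripper is mounted at the origin on a cart in front of the work surface, level with it; the furniture and walls round the work are solid. World frame = base frame: x ahead of the robot, y to its left, z up, the work surface at z = 0. Lengths are in m, angles in degrees, forces in N, time in s.
With the tool pointing down it reaches from about 0.3 to 0.75 m from the base axis. Payload 8.5 kg.
Tool frame: the origin (TCP) lies on the centre line of the jaws, within the pads' length; the fingertips stand 19 mm ahead of it and the grasp point (between the pads) is the TCP (env.tcp_to_tips is the z of the fingertips in the tool frame, in m); z points along the fingers, y is the line along which they close (so a half turn about z gives the same grasp; the last joint's range is limited). The gripper opens to 85 mm and grips with 20 to 120 N. Pads are 22 mm wide; open, the fingers measure 114 mm over their backs; the gripper's body (76 mm by 85 mm) begins 54 mm behind the grasp point. The pads swing forward as they close: fully open they stand 13 mm farther back than shut.
Start: joints at [-77.596, 21.807, 74.336, -0, 83.858, -12.336], TCP at [0.23, -0.5, 0.25] pointing down, gripper open.
Joint ranges: [-178.18, 178.18], [-50.72, 133.34], [12.68, 142.11], [-81.47, 261.47], [9.98, 163.14], [-165.26, 165.26]. Speed limits (degrees/s): [136.94, 136.94, 180, 180, 180, 180].

### API

Orientations are given as a 3x3 rotation matrix whose columns are the frame's x, y, z axes.
In Python, from rig import env gives the robot as it stands.
- The arm moves only by the tool servo_tool, never from a script. Its argument "steps" is a list of rows, each an object of numbers: "tx", "ty", "tz": the shift along the world's x, y, z in cm; "yaw": the turn about the world's z in degrees; "claw": the finger opening in cm, from 0 to 8.54. In form: [{"tx": .., "ty": .., "tz": .., "yaw": .., "claw": ..}, ...]. A call has 1 to 20 rows; each row shifts and turns the commanded pose from where the row before left it; what a row does not reach is not made up. A row lasts 1/10 s, in which the tool goes at most 50 mm and 8.59 degrees, less where a joint would pass 70% of its speed; a pose out of reach is approached as far as the arm can. A call with a gripper value outside its range is refused whole. The fingers move at their own pace and stop on an object; "newtons" is the grip in N (left out, the last holds). Time passes only in rows, so rows that do not move let the fingers close. It gives the time, the measured TCP pose, the force, the opening and the grip force at its end, in the units of the state.
- env.observe(): the state, without advancing time (a new reading comes with each control period).
- env.get_image(name): name is "side" or "top" or "wrist"; returns (picture, depth): 480x640x3 uint8, red, green, blue; 480x640 float32, m along the optical axis (not along the pixel's ray), 0 where there is no reading.
- env.camera_model(name): a dict with "fovy" (degrees; the focal length in pixels is half the picture's height over the tangent of half this angle, whatever the lens; pixels are square), "cx", "cy" (the principal point, pixels), "dist_coeffs" ([k1, k2, p1, p2, k3] as OpenCV has them; the pictures are not rectified), "T" (4x4, takes a point from camera to world coordinates). Camera axes: x right, y down, z forward; pixel columns grow to the right and rows downward; lengths in m; the calibration is good to about 2 mm. A picture is of the moment at which its call begins: read the wrist's pose just before it. camera_model takes no time and is no camera call; for the wrist camera it gives the pose at the moment of the call.
- env.close_job(): hands the job in; it is judged then, once.
The state is a dict: "time_s": time; "q": joint angles; "qvel": joint speeds; "joint_efforts": joint torques, N m; "position": TCP position; "tool_rot": TCP orientation; "ft_force": force on the tool from outside, world axes, zero at the start; "wrist_torque": the same for the moment, N m; "grip_width": finger opening in m; "gripper_force": force on a finger pad.
Only numpy, scipy, OpenCV 4.12 (cv2) and the standard library are available. Lean on these libraries where they do the work, as an engineer would, in place of code of your own. Each camera call takes 0.05 s, during which the arm holds its last target. There are 200 camera calls.

### The job

Push the blue work board along the rails of its stand, away from the open end and towards the end with the red-pinned bolt, until it drops into the locating notches and lies level; the loose white frame lying on it rides along. Then push the bolt's red pin towards the board, fully home, so that the steel tongue lies over the board's edge. Only push with the fingers: pick nothing up, and leave everything else on the bench where it is.

Things in the scene. Friction and masses are not known exactly. Their poses are not given: they have to be found in the camera images.
- stand: Fixed stand: aluminium plate 300x160x10 mm with two black rails and aluminium side cheeks along its x. Origin: centre of the plate's underside, on the bench; +x: the way the board must be pushed, y to the left of it, z up. Between the rails only the plate (top z = 10 mm). Cheeks: inner faces at y = +-66.5 mm (1.5 mm play beside the board), 7 mm thick, top z = 50 mm.
- notch_seat (a point): Point of the stand where the board's origin (underside centre) comes to lie once dropped: stand x = 75, y = 0, z = 36 mm; play 2.5 mm either way along x, then the notch's end wall stops the board. The rails (22 mm wide, centred at y = +-55 mm, x from -145 to 145 mm) have running tops at z = 34 mm; their notches are 6 mm deep and 14 mm long.
- bolt_block (a point): Middle of the top of the bolt's fixed grey pedestal on the left (+y) side of the stand: stand x = 75, y = 107, z = 50 mm. It is 50 mm long along x and 66 mm along y (y = 74 to 140 mm). Two lips on it, tops at z = 61 mm, guide the bolt from y = 76 to 116 mm.
- board: Blue loose board, 120 (x) x 130 (y) x 14 mm, 0.3 to 0.5 kg, that slides on four brass lugs 8 mm high under it. Origin: centre of the slab's underside; +x forward along the rails. Riding on the rails its origin is 42 mm above the bench and its top at 56 mm; dropped into the notches 36 mm and 50 mm. It starts 60 to 130 mm short of the notches. Sliding it takes 1 to 6 N.
- board_rear (a point): Middle of the board's rear edge face, the face to push (7 mm above its underside).
- frame_0: White square mounting frame, 55x54x17 mm, lying loose on the board; origin: centre of its underside. It must stay on the board.
- bolt (a joint): Slide of the bolt: 0 to 4 mm at the start (drawn back), 25 mm = fully home, tongue 15 mm over the board's edge. It moves along the stand's -y, takes about 2 N, and stays where it is left. The tongue (20 mm wide, 8 mm thick) has its underside at z = 52.5 mm: 2.5 mm above a dropped board, but too low to pass over one still riding on the rails.
- bolt_pin (a point): On the axis of the bolt's upright red pin, 12 mm in diameter, whose top is 95.5 mm above the bench; this point is 77.5 mm above the bench, at stand x = 75 mm, y = 113 mm when the joint is 0. It is pushed from its outer (+y) side.
- timer_0: beige plug-in panel timer, 47x84x48 mm, lying beside the stand on its right; a bystander, leave it alone. Origin: centre of its underside.
- frame_1: white square mounting frame, 55x54x17 mm, lying on the bench at the right of the stand; a bystander, leave it alone. Origin: centre of its underside.
- timer_1: beige plug-in panel timer, 47x84x48 mm, on the green mat at the left; a bystander, leave it alone. Origin: centre of its underside.
- timer_2: beige plug-in panel timer, 47x84x48 mm, on the green mat at the left; a bystander, leave it alone. Origin: centre of its underside.
- screwdriver: screwdriver with a red and black handle, 185 mm long, lying at the right; a bystander, leave it alone. Origin: centre of its underside.
- carrier_asm: bright carrier plate with a timer clipped in it, 68x128x81 mm, at the left; a bystander, leave it alone. Origin: centre of its underside.
- fascia_pack: banded pack of white fascia plates, 108x69x12 mm, lying at the left; a bystander, leave it alone. Origin: centre of its underside.
There are look-alikes about, which are no part of the job. What is meant by the board is not turquoise, and is the larger of those in its own colour.

How it is judged:
By the outcome, as a careful person would: the job done as asked, in the order asked, and still so for the second after the job is handed in, with the robot touching nothing.
It also fails if it takes over 45 s, if anything falls off the work surface, if the arm or the gripper's body presses on something with over 40 N, if the wrist force passes 120 N, or if a joint passes its speed limit or range.

## Working session

There is one attempt and no reset: what is moved stays moved. The work goes in short steps, Python scripts to look and compute and a tool call to move; the robot and the scene stay as the last step left them, time stands still between calls to the robot, and variables do not carry over. Pictures are saved under pics/ and viewed, at most 10 in all, crops included, and the job is handed in when it is done.

Besides the shell and the picture viewer there is one more tool, called after ">>>" by a JSON object that holds its "api" and its "payload". servo_tool: Moves the arm, as the interface text tells. Its arguments: {"type":"object","properties":{"steps":{"type":"array"},"newtons":{"type":"number"}},"required":["steps"]}

```bash
mkdir -p pics
cat > h.py <<'E'
import numpy as np, cv2
from rig import env
def pts(name):
    im,d=env.get_image(name); m=env.camera_model(name)
    f=240/np.tan(np.radians(m["fovy"]/2)); K=np.array([[f,0,m["cx"]],[0,f,m["cy"]],[0,0,1]])
    u,v=np.meshgrid(np.arange(640.),np.arange(480.))
    n=cv2.undistortPoints(np.stack([u,v],-1).reshape(-1,1,2),K,np.array(m["dist_coeffs"],float)).reshape(480,640,2)
    P=np.concatenate([n*d[...,None],d[...,None]],-1); T=np.array(m["T"])
    W=P@T[:3,:3].T+T[:3,3]; W[d==0]=np.nan
    return im,W
E
python3 - <<'E'
from h import *
for n in("top","side"):
    im,W=pts(n); cv2.imwrite(f"pics/{n}0.png",im[...,::-1]); np.savez(f"{n}0.npz",im=im,W=W)
    print(n,np.array(env.camera_model(n)["T"])[:3,3])
print(env.observe())
E
```

```text
top [ 0.2264623  -0.08829318  1.83965015]
side [-0.11216879 -1.01576085  1.0329537 ]
{'time_s': 0.1, 'q': array([-7.75951341e+01,  2.18367486e+01,  7.43805508e+01, -2.30243497e-03,
        8.38598071e+01, -1.23363591e+01]), 'qvel': array([ 0.08113881, -0.05698629, -0.15017937,  0.08502518, -0.07067199,
       -0.0554195 ]), 'joint_efforts': array([ 4.85466822e-03, -4.49220943e+01, -2.31656080e+01, -1.09020314e-04,
        3.63465362e-03, -2.07789020e-05]), 'position': array([ 0.23011405, -0.49926549,  0.24977626]), 'tool_rot': array([[ 9.08205513e-01,  4.18524359e-01, -3.28115668e-04],
       [ 4.18524414e-01, -9.08204608e-01,  1.30575931e-03],
       [ 2.48495916e-04, -1.32322222e-03, -9.99999094e-01]]), 'ft_force': array([ 0.35850517, -0.21767087,  0.82781142]), 'wrist_torque': array([0.00596401, 0.00980567, 0.00079696]), 'gripper_force': 0.0, 'grip_width': 0.08542793551731016}
```

View pics/top0.png

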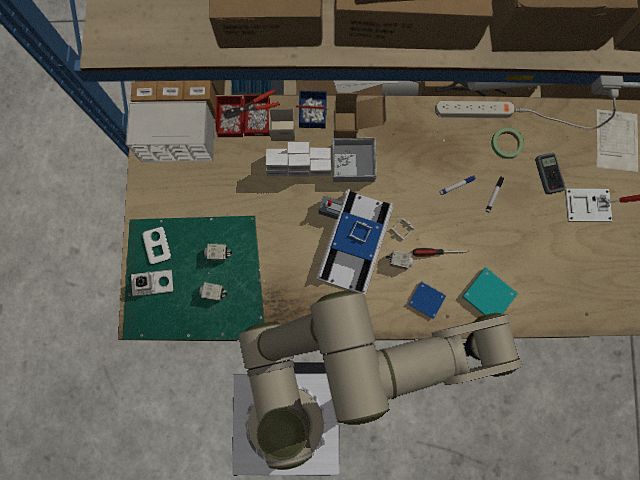

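View pics/side0.png

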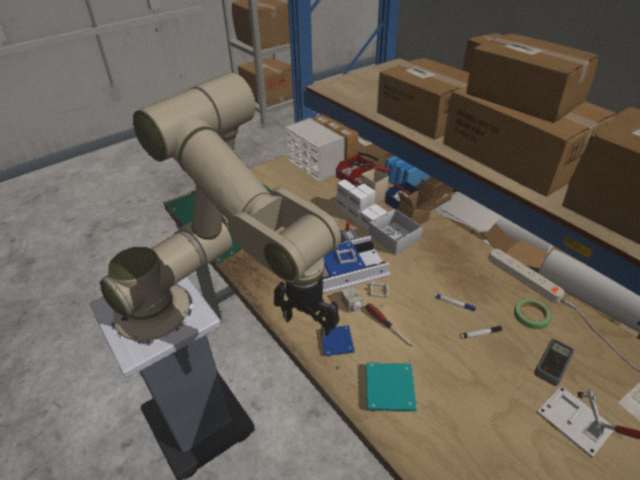

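The candidates for the board in the top view are the blue one on the stand (357,235), a smaller blue plate on the bench (427,300) and a turquoise plate (489,292). I choose the one at (357,235). The red-pinned bolt is at about (328,204), and the open end of the stand is near (340,285).

Run:
```python
from h import *
z=np.load("top0.npz"); im=z["im"];W=z["W"]
c=cv2.resize(im[180:300,300:420],(600,600),interpolation=cv2.INTER_CUBIC); cv2.imwrite("pics/crop0.png",c[...,::-1])
hsv=cv2.cvtColor(im,cv2.COLOR_RGB2HSV)
sub=np.zeros((480,640),bool); sub[180:300,300:412]=1
blue=sub&(hsv[...,0]>100)&(hsv[...,0]<125)&(hsv[...,1]>150)&(hsv[...,2]>60)
P=W[blue]; P=P[(P[:,2]>.03)&(P[:,2]<.07)]; print("board n",len(P),P.mean(0),np.nanmedian(P[:,2]))
r=cv2.minAreaRect((P[:,:2]*1000).astype(np.float32)); print(r,cv2.boxPoints(r))
red=np.zeros_like(sub); red[190:225,310:350]=1
red&=((hsv[...,0]<8)|(hsv[...,0]>172))&(hsv[...,1]>130)
print("pin",W[red].round(4))
S=W[sub&(W[...,2]>.005)&(W[...,2]<.07)]
# stand outline: whole thing
H=sub&(W[...,2]>.043)&(W[...,2]<.056)&~blue
Q=W[H]; r2=cv2.minAreaRect((Q[:,:2]*1000).astype(np.float32)); print("cheeks",r2)
for zz in [.0,.01,.034,.05]:
  print(zz,(sub&(abs(W[...,2]-zz)<.003)).sum())
```

```text
board n 1324 [ 0.5607728  -0.2169249   0.05735344] 0.057423028930708386
((563.7747802734375, -218.26414489746094), (127.89958953857422, 121.00382995605469), 71.56278991699219) [[ 486.1533  -259.7968 ]
 [ 600.9461  -298.0661 ]
 [ 641.39624 -176.73148]
 [ 526.60345 -138.46219]]
pin [[ 0.6666 -0.1318  0.0962]
 [ 0.6665 -0.1349  0.0966]
 [ 0.6643 -0.1289  0.0928]
 [ 0.6637 -0.1319  0.0952]
 [ 0.6625 -0.1348  0.0999]
 [ 0.6638 -0.1379  0.0947]
 [ 0.6627 -0.129   0.0867]
 [ 0.6598 -0.1318  0.0985]
 [ 0.66   -0.1348  0.0974]
 [ 0.6598 -0.1378  0.0986]
 [ 0.6569 -0.1287  0.0976]
 [ 0.6575 -0.1318  0.0949]
 [ 0.658  -0.1349  0.0929]
 [ 0.658  -0.1291  0.0801]
 [ 0.6573 -0.1321  0.083 ]
 [ 0.6548 -0.1349  0.0934]
 [ 0.6568 -0.1293  0.0723]
 [ 0.6556 -0.1322  0.0773]
 [ 0.6502 -0.1897  0.0335]
 [ 0.6508 -0.1961  0.031 ]]
cheeks ((553.9527587890625, -243.12594604492188), (282.9312438964844, 319.82440185546875), 89.91355895996094)
0.0 3416
0.01 1761
0.034 405
0.05 636
```

View pics/crop0.png

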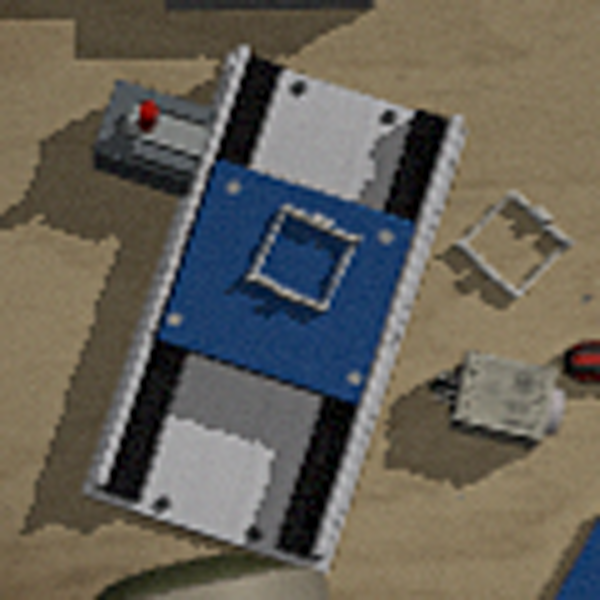

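The crop confirms it: the blue board lies on the rails with the frame on it, its rear edge running from (160,345) to (358,400). The bolt's red pin is at (148,112) and the open end at the bottom. The stand's +x is at yaw of about -18.4°. I'll move to above the gap behind the board.

>>> {"api": "servo_tool", "payload": {"steps": [{"tx": 1.74, "ty": 2.22, "yaw": -3.08, "claw": 4}, {"tx": 1.74, "ty": 2.22, "yaw": -3.08}, {"tx": 1.74, "ty": 2.22, "yaw": -3.08}, {"tx": 1.74, "ty": 2.22, "yaw": -3.08}, {"tx": 1.74, "ty": 2.22, "yaw": -3.08}, {"tx": 1.74, "ty": 2.22, "yaw": -3.08}, {"tx": 1.74, "ty": 2.22, "yaw": -3.08}, {"tx": 1.74, "ty": 2.22, "yaw": -3.08}, {"tx": 1.74, "ty": 2.22, "yaw": -3.08}, {"tx": 1.74, "ty": 2.22, "yaw": -3.08}, {"tx": 1.74, "ty": 2.22, "yaw": -3.08}, {"tx": 1.74, "ty": 2.22, "yaw": -3.08}, {"tx": 1.74, "ty": 2.22, "yaw": -3.08}, {"tx": 1.74, "ty": 2.22, "yaw": -3.08}, {"tx": 0}]}}

```text
invalid input at $.steps[0]: expected keys tx, ty, tz, yaw, claw
```

Run:
```python
from h import *
o=env.observe(); print(o["position"],np.degrees(np.arctan2(o["tool_rot"][1,1],o["tool_rot"][0,1])),o["grip_width"],env.tcp_to_tips)
im,W=pts("wrist"); cv2.imwrite("pics/w1.png",im[...,::-1]); np.savez("w1.npz",im=im,W=W)
hsv=cv2.cvtColor(im,cv2.COLOR_RGB2HSV)
b=(hsv[...,0]>100)&(hsv[...,0]<125)&(hsv[...,1]>150)&(hsv[...,2]>50)&(abs(W[...,2]-.056)<.006)
if b.sum()>50:
  r=cv2.minAreaRect((W[b][:,:2]*1000).astype(np.float32)); print(r,cv2.boxPoints(r).round(1))
```

```text
[ 0.23011405 -0.49926549  0.24977626] -65.25851777831998 0.08542793551731016 0.019
```

View pics/w1.png

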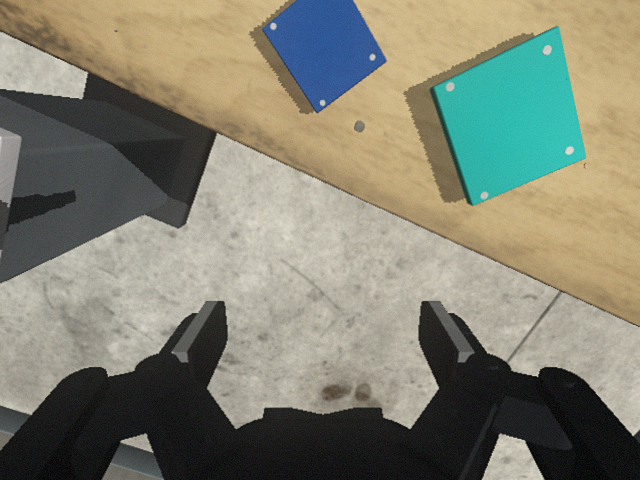

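The call was refused because every row needs all five keys, so the arm has not moved. The wrist view shows the small blue plate (322,45) and the turquoise plate (510,115), both decoys.

>>> {"api": "servo_tool", "payload": {"steps": [{"tx": 1.74, "ty": 2.22, "tz": 0, "yaw": -3.08, "claw": 4}, {"tx": 1.74, "ty": 2.22, "tz": 0, "yaw": -3.08, "claw": 4}, {"tx": 1.74, "ty": 2.22, "tz": 0, "yaw": -3.08, "claw": 4}, {"tx": 1.74, "ty": 2.22, "tz": 0, "yaw": -3.08, "claw": 4}, {"tx": 1.74, "ty": 2.22, "tz": 0, "yaw": -3.08, "claw": 4}, {"tx": 1.74, "ty": 2.22, "tz": 0, "yaw": -3.08, "claw": 4}, {"tx": 1.74, "ty": 2.22, "tz": 0, "yaw": -3.08, "claw": 4}, {"tx": 1.74, "ty": 2.22, "tz": 0, "yaw": -3.08, "claw": 4}, {"tx": 1.74, "ty": 2.22, "tz": 0, "yaw": -3.08, "claw": 4}, {"tx": 1.74, "ty": 2.22, "tz": 0, "yaw": -3.08, "claw": 4}, {"tx": 1.74, "ty": 2.22, "tz": 0, "yaw": -3.08, "claw": 4}, {"tx": 1.74, "ty": 2.22, "tz": 0, "yaw": -3.08, "claw": 4}, {"tx": 1.74, "ty": 2.22, "tz": 0, "yaw": -3.08, "claw": 4}, {"tx": 1.74, "ty": 2.22, "tz": 0, "yaw": -3.08, "claw": 4}, {"tx": 0, "ty": 0, "tz": 0, "yaw": 0, "claw": 4}]}}

```text
time_s: 1.65
position: [0.4749, -0.1865, 0.2501]
tool_rot: [[0.95, -0.313, -0.0], [-0.313, -0.95, 0.001], [-0.0, -0.001, -1.0]]
ft_force: [-0.6, -0.3, -0.2]
grip_width: 0.0396
gripper_force: 0.0
```

```bash
cat > w.py <<'E'
from h import *
import sys
o=env.observe(); print(o["time_s"],o["position"],np.degrees(np.arctan2(o["tool_rot"][1,1],o["tool_rot"][0,1])),o["grip_width"],o["ft_force"])
im,W=pts("wrist"); cv2.imwrite(f"pics/{sys.argv[1]}.png",im[...,::-1])
hsv=cv2.cvtColor(im,cv2.COLOR_RGB2HSV)
b=(hsv[...,0]>100)&(hsv[...,0]<125)&(hsv[...,1]>150)&(hsv[...,2]>50)&(abs(W[...,2]-.053)<.012)
if b.sum()>50:
  r=cv2.minAreaRect((W[b][:,:2]*1000).astype(np.float32)); print(r,cv2.boxPoints(r).round(1),np.percentile(W[b][:,2],[5,50,95]))
r=((hsv[...,0]<8)|(hsv[...,0]>172))&(hsv[...,1]>130)&(W[...,2]>.07)&(W[...,2]<.11)
if r.sum()>10: print("pin",r.sum(),W[r].mean(0),W[r&(W[...,2]>.09)].mean(0))
E
python3 w.py w2
```

```text
1.65 [ 0.4749146  -0.18649304  0.25006446] -108.25634874756487 0.039612773820915104 [-0.55762181 -0.2970631  -0.18484626]
((564.8490600585938, -220.00473022460938), (128.7157440185547, 118.86412048339844), 71.48326873779297) [[ 488.1 -262.2]
 [ 600.8 -299.9]
 [ 641.6 -177.9]
 [ 528.9 -140.1]] [0.05424801 0.0555087  0.05675527]
pin 464 [ 0.65961922 -0.13603302  0.08812486] [ 0.66075805 -0.13495963  0.09428282]
```

View pics/w2.png

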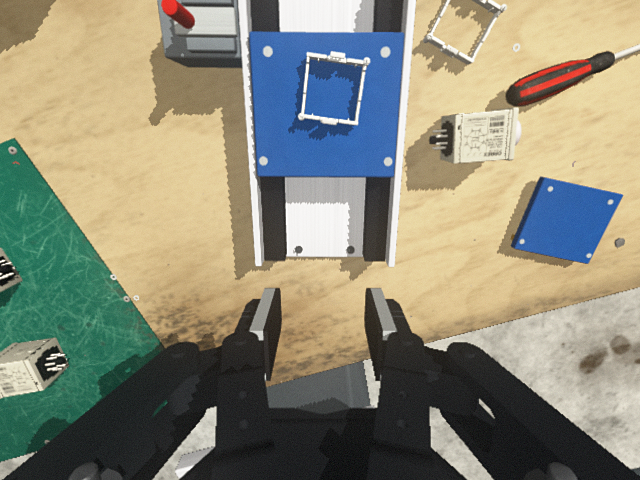

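The wrist view shows the board at (328,105), with its rear edge at row 177, and the pin at (180,12). The board is about 64 mm short of the notches. I'll descend behind it.

>>> {"api": "servo_tool", "payload": {"steps": [{"tx": -0.1, "ty": -0.3, "tz": -3, "yaw": -0.2, "claw": 4}, {"tx": 0, "ty": 0, "tz": -3, "yaw": 0, "claw": 4}, {"tx": 0, "ty": 0, "tz": -3, "yaw": 0, "claw": 4}, {"tx": 0, "ty": 0, "tz": -3, "yaw": 0, "claw": 4}, {"tx": 0, "ty": 0, "tz": -3, "yaw": 0, "claw": 4}, {"tx": 0, "ty": 0, "tz": -2.5, "yaw": 0, "claw": 4}, {"tx": 0, "ty": 0, "tz": -1.8, "yaw": 0, "claw": 4}, {"tx": 0, "ty": 0, "tz": -1, "yaw": 0, "claw": 4}, {"tx": 0, "ty": 0, "tz": 0, "yaw": 0, "claw": 4}, {"tx": 0.95, "ty": -0.32, "tz": 0, "yaw": 0, "claw": 4}, {"tx": 0.76, "ty": -0.25, "tz": 0, "yaw": 0, "claw": 4}, {"tx": 0.38, "ty": -0.13, "tz": 0, "yaw": 0, "claw": 4}, {"tx": 0.38, "ty": -0.13, "tz": 0, "yaw": 0, "claw": 4}, {"tx": 0, "ty": 0, "tz": 0, "yaw": 0, "claw": 4}]}}

```text
time_s: 3.1
position: [0.4979, -0.2001, 0.0475]
tool_rot: [[0.948, -0.318, 0.0], [-0.318, -0.948, -0.0], [0.0, 0.0, -1.0]]
ft_force: [-0.2, 0.3, -0.4]
grip_width: 0.0398
gripper_force: 0.0
```

>>> {"api": "servo_tool", "payload": {"steps": [{"tx": 0.19, "ty": -0.06, "tz": 0, "yaw": 0, "claw": 4}, {"tx": 0.19, "ty": -0.06, "tz": 0, "yaw": 0, "claw": 4}, {"tx": 0.38, "ty": -0.13, "tz": 0, "yaw": 0, "claw": 4}, {"tx": 0.38, "ty": -0.13, "tz": 0, "yaw": 0, "claw": 4}, {"tx": 0.38, "ty": -0.13, "tz": 0, "yaw": 0, "claw": 4}, {"tx": 0.38, "ty": -0.13, "tz": 0, "yaw": 0, "claw": 4}, {"tx": 0.38, "ty": -0.13, "tz": 0, "yaw": 0, "claw": 4}, {"tx": 0.38, "ty": -0.13, "tz": 0, "yaw": 0, "claw": 4}, {"tx": 0.38, "ty": -0.13, "tz": 0, "yaw": 0, "claw": 4}, {"tx": 0.38, "ty": -0.13, "tz": 0, "yaw": 0, "claw": 4}, {"tx": 0.38, "ty": -0.13, "tz": 0, "yaw": 0, "claw": 4}, {"tx": 0.38, "ty": -0.13, "tz": 0, "yaw": 0, "claw": 4}, {"tx": 0.38, "ty": -0.13, "tz": 0, "yaw": 0, "claw": 4}, {"tx": 0.19, "ty": -0.06, "tz": 0, "yaw": 0, "claw": 4}]}}

```text
time_s: 4.5
position: [0.5454, -0.2163, 0.0473]
tool_rot: [[0.948, -0.319, 0.0], [-0.319, -0.948, -0.0], [0.0, 0.0, -1.0]]
ft_force: [-4.6, 1.3, 3.2]
grip_width: 0.0403
gripper_force: 2.4
```

```bash
python3 w.py w3
```

```text
4.5 [ 0.54538352 -0.21630173  0.04727919] -108.58073055837589 0.04026370565322807 [-4.55509504  1.33588782  3.21959637]
((607.267822265625, -232.87576293945312), (129.94000244140625, 105.0036392211914), 71.53099822998047) [[ 536.9 -277.9]
 [ 636.5 -311.1]
 [ 677.6 -187.9]
 [ 578.1 -154.6]] [0.05454296 0.05557878 0.05661742]
```

View pics/w3.png

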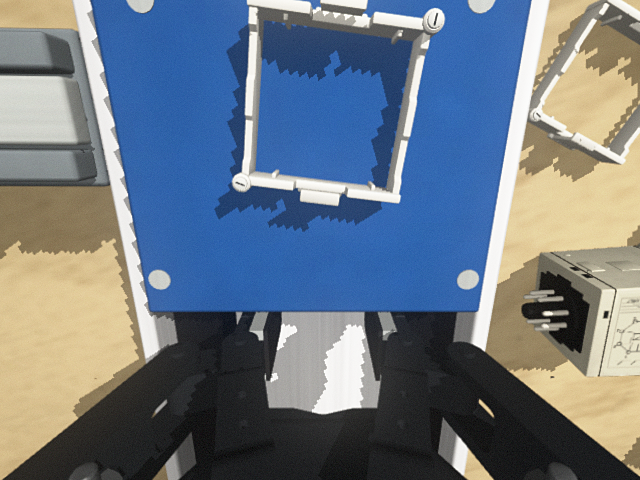

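The board has moved 51 mm, still at ride height with the frame on it. About 13 mm is left, which I'll push slowly.

>>> {"api": "servo_tool", "payload": {"steps": [{"tx": 0.19, "ty": -0.064, "tz": 0, "yaw": 0, "claw": 4}, {"tx": 0.19, "ty": -0.064, "tz": 0, "yaw": 0, "claw": 4}, {"tx": 0.19, "ty": -0.064, "tz": 0, "yaw": 0, "claw": 4}, {"tx": 0.19, "ty": -0.064, "tz": 0, "yaw": 0, "claw": 4}, {"tx": 0.14, "ty": -0.048, "tz": 0, "yaw": 0, "claw": 4}, {"tx": 0.095, "ty": -0.032, "tz": 0, "yaw": 0, "claw": 4}, {"tx": 0, "ty": 0, "tz": 0, "yaw": 0, "claw": 4}]}}

```text
time_s: 5.25
position: [0.5552, -0.2196, 0.0472]
tool_rot: [[0.948, -0.319, 0.0], [-0.319, -0.948, -0.0], [0.001, 0.0, -1.0]]
ft_force: [-1.1, 0.2, 0.2]
grip_width: 0.0403
gripper_force: 0.7
```

```bash
python3 w.py w4
```

```text
5.25 [ 0.55518075 -0.21957736  0.04722711] -108.58254729686621 0.04026917187803824 [-1.08930567  0.20386806  0.21162978]
((616.8843383789062, -236.32760620117188), (129.84275817871094, 104.82047271728516), 71.65705871582031) [[ 546.7 -281.5]
 [ 646.2 -314.4]
 [ 687.1 -191.2]
 [ 587.6 -158.2]] [0.05444808 0.05548402 0.05652239]
```

Still riding, so I'll continue in small steps.

>>> {"api": "servo_tool", "payload": {"steps": [{"tx": 0.095, "ty": -0.032, "tz": 0, "yaw": 0, "claw": 4}, {"tx": 0.095, "ty": -0.032, "tz": 0, "yaw": 0, "claw": 4}, {"tx": 0.095, "ty": -0.032, "tz": 0, "yaw": 0, "claw": 4}, {"tx": 0, "ty": 0, "tz": 0, "yaw": 0, "claw": 4}]}}

```text
time_s: 5.7
position: [0.5578, -0.2204, 0.0473]
tool_rot: [[0.948, -0.319, -0.0], [-0.319, -0.948, 0.0], [-0.0, -0.0, -1.0]]
ft_force: [-1.1, 2.4, -0.1]
grip_width: 0.0402
gripper_force: 1.2
```

```bash
python3 w.py w5
```

```text
5.7 [ 0.55781366 -0.22041937  0.04732846] -108.57954586064969 0.04023362759425777 [-1.11473764  2.36606642 -0.07540637]
((620.4520263671875, -237.64756774902344), (129.7781219482422, 106.58855438232422), 71.62357330322266) [[ 549.4 -282.4]
 [ 650.6 -316. ]
 [ 691.5 -192.9]
 [ 590.3 -159.3]] [0.04851711 0.04957157 0.05061687]
```

The board dropped: its top is at 49.6 mm and the height spread is unchanged, so it lies level. Next I'll back off, lift, close the fingers and go to the outer side of the pin.

>>> {"api": "servo_tool", "payload": {"steps": [{"tx": -0.95, "ty": 0.32, "tz": 0, "yaw": 0, "claw": 4}, {"tx": -0.95, "ty": 0.32, "tz": 0, "yaw": 0, "claw": 4}, {"tx": 0, "ty": 0, "tz": 3, "yaw": 0, "claw": 4}, {"tx": 0, "ty": 0, "tz": 3, "yaw": 0, "claw": 4}, {"tx": 0, "ty": 0, "tz": 3, "yaw": 0, "claw": 4}, {"tx": 0, "ty": 0, "tz": 3, "yaw": 0, "claw": 4}, {"tx": 0, "ty": 0, "tz": 3, "yaw": 0, "claw": 0}, {"tx": 2.27, "ty": 2.03, "tz": 0, "yaw": 0, "claw": 0}, {"tx": 2.27, "ty": 2.03, "tz": 0, "yaw": 0, "claw": 0}, {"tx": 2.27, "ty": 2.03, "tz": 0, "yaw": 0, "claw": 0}, {"tx": 2.27, "ty": 2.03, "tz": 0, "yaw": 0, "claw": 0}, {"tx": 2.27, "ty": 2.03, "tz": 0, "yaw": 0, "claw": 0}, {"tx": 2.27, "ty": 2.03, "tz": 0, "yaw": 0, "claw": 0}, {"tx": 0, "ty": 0, "tz": 0, "yaw": 0, "claw": 0}]}}

```text
time_s: 7.15
position: [0.6771, -0.0896, 0.1969]
tool_rot: [[0.949, -0.316, 0.002], [-0.316, -0.949, 0.0], [0.002, -0.001, -1.0]]
ft_force: [-0.1, 0.3, -1.2]
grip_width: 0.0004
gripper_force: 0.0
```

```bash
python3 w.py w6
python3 - <<'E'
from h import *
im,W=pts("top"); c=cv2.resize(im[180:300,300:420],(600,600),interpolation=cv2.INTER_CUBIC); cv2.imwrite("pics/top6.png",c[...,::-1])
E
```

```text
7.15 [ 0.67709404 -0.08963135  0.19686253] -108.39427542266924 0.00036338229899552705 [-0.06494837  0.3360137  -1.15182378]
((625.8327026367188, -240.5856475830078), (130.4296417236328, 119.36065673828125), 71.1363754272461) [[ 548.3 -283. ]
 [ 661.2 -321.6]
 [ 703.4 -198.2]
 [ 590.4 -159.6]] [0.04847694 0.04966468 0.05077825]
pin 346 [ 0.66412571 -0.13410114  0.08913344] [ 0.66279179 -0.13434252  0.09461122]
```

View pics/w6.png

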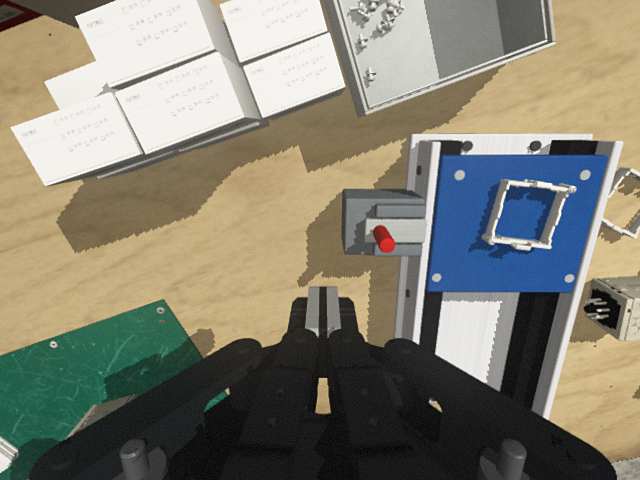

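The wrist view shows the board seated against the far end with the frame on it (530,215) and the pin at (383,238). The fingers are on the pin's outer side, about 47 mm from it. I'll descend and approach.

>>> {"api": "servo_tool", "payload": {"steps": [{"tx": 0, "ty": 0, "tz": -3, "yaw": 0, "claw": 0}, {"tx": 0, "ty": 0, "tz": -3, "yaw": 0, "claw": 0}, {"tx": 0, "ty": 0, "tz": -3, "yaw": 0, "claw": 0}, {"tx": 0, "ty": 0, "tz": -1.5, "yaw": 0, "claw": 0}, {"tx": 0, "ty": 0, "tz": -0.5, "yaw": 0, "claw": 0}, {"tx": -0.32, "ty": -0.95, "tz": 0, "yaw": 0, "claw": 0}, {"tx": -0.19, "ty": -0.57, "tz": 0, "yaw": 0, "claw": 0}, {"tx": -0.13, "ty": -0.38, "tz": 0, "yaw": 0, "claw": 0}, {"tx": -0.1, "ty": -0.28, "tz": 0, "yaw": 0, "claw": 0}, {"tx": 0, "ty": 0, "tz": 0, "yaw": 0, "claw": 0}]}}

```text
time_s: 8.25
position: [0.6677, -0.1146, 0.0879]
tool_rot: [[0.948, -0.319, 0.001], [-0.319, -0.948, -0.0], [0.001, -0.0, -1.0]]
ft_force: [0.2, 0.6, -0.4]
grip_width: -0.0001
gripper_force: 0.0
```

```bash
python3 w.py w7
```

```text
8.25 [ 0.667656   -0.11455233  0.08794352] -108.60866340465135 -8.626858001430398e-05 [ 0.15990275  0.63029648 -0.36579454]
((629.26416015625, -232.6641845703125), (117.34822082519531, 119.99644470214844), 71.57379913330078) [[ 553.8 -269.4]
 [ 667.6 -307.3]
 [ 704.7 -196. ]
 [ 590.9 -158. ]] [0.04820039 0.04925509 0.05023424]
pin 1208 [ 0.66578494 -0.13393769  0.08786492] [ 0.66436523 -0.13388306  0.09414061]
```

>>> {"api": "servo_tool", "payload": {"steps": [{"tx": -0.064, "ty": -0.19, "tz": 0, "yaw": 0, "claw": 0}, {"tx": -0.064, "ty": -0.19, "tz": 0, "yaw": 0, "claw": 0}, {"tx": -0.064, "ty": -0.19, "tz": 0, "yaw": 0, "claw": 0}, {"tx": -0.064, "ty": -0.19, "tz": 0, "yaw": 0, "claw": 0}, {"tx": -0.064, "ty": -0.19, "tz": 0, "yaw": 0, "claw": 0}, {"tx": -0.064, "ty": -0.19, "tz": 0, "yaw": 0, "claw": 0}, {"tx": -0.064, "ty": -0.19, "tz": 0, "yaw": 0, "claw": 0}, {"tx": -0.064, "ty": -0.19, "tz": 0, "yaw": 0, "claw": 0}, {"tx": -0.064, "ty": -0.19, "tz": 0, "yaw": 0, "claw": 0}, {"tx": 0, "ty": 0, "tz": 0, "yaw": 0, "claw": 0}]}}

```text
time_s: 9.3
position: [0.6617, -0.1315, 0.0873]
tool_rot: [[0.948, -0.319, -0.0], [-0.319, -0.948, -0.0], [-0.0, 0.0, -1.0]]
ft_force: [0.9, -0.0, 0.7]
grip_width: -0.0001
gripper_force: 0.3
```

```bash
python3 w.py w8
```

```text
9.3 [ 0.66169327 -0.13151291  0.08727135] -108.59956785290193 -7.62749213296886e-05 [ 0.87256416 -0.01614594  0.71518344]
((626.8082275390625, -239.2022705078125), (130.29000854492188, 120.44679260253906), 71.43319702148438) [[ 549.  -281.8]
 [ 663.2 -320.1]
 [ 704.6 -196.6]
 [ 590.5 -158.3]] [0.04837265 0.04941488 0.05038841]
pin 1186 [ 0.66025475 -0.15102711  0.08791289] [ 0.65884956 -0.15093995  0.09424785]
```

View pics/w8.png

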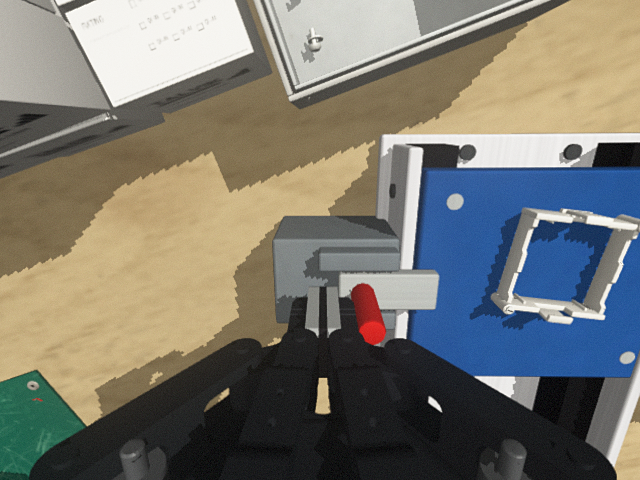

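The tongue at (415,290) already overlaps the board's edge, and the pin has moved about 18 mm. I'll continue to the stop.

>>> {"api": "servo_tool", "payload": {"steps": [{"tx": -0.032, "ty": -0.095, "tz": 0, "yaw": 0, "claw": 0}, {"tx": -0.032, "ty": -0.095, "tz": 0, "yaw": 0, "claw": 0}, {"tx": -0.032, "ty": -0.095, "tz": 0, "yaw": 0, "claw": 0}, {"tx": 0, "ty": 0, "tz": 0, "yaw": 0, "claw": 0}]}}

```text
time_s: 9.75
position: [0.6608, -0.1341, 0.0872]
tool_rot: [[0.948, -0.319, -0.0], [-0.319, -0.948, 0.0], [-0.0, -0.0, -1.0]]
ft_force: [1.0, 2.1, -0.4]
grip_width: -0.0002
gripper_force: 0.7
```

>>> {"api": "servo_tool", "payload": {"steps": [{"tx": -0.032, "ty": -0.095, "tz": 0, "yaw": 0, "claw": 0}, {"tx": -0.032, "ty": -0.095, "tz": 0, "yaw": 0, "claw": 0}, {"tx": 0, "ty": 0, "tz": 0, "yaw": 0, "claw": 0}]}}

```text
time_s: 10.05
position: [0.6601, -0.136, 0.0872]
tool_rot: [[0.948, -0.319, -0.0], [-0.319, -0.948, 0.0], [-0.0, 0.0, -1.0]]
ft_force: [0.1, 2.1, -0.0]
grip_width: -0.0001
gripper_force: 0.7
```

>>> {"api": "servo_tool", "payload": {"steps": [{"tx": -0.032, "ty": -0.095, "tz": 0, "yaw": 0, "claw": 0}, {"tx": 0, "ty": 0, "tz": 0, "yaw": 0, "claw": 0}]}}

```text
time_s: 10.25
position: [0.6598, -0.1369, 0.0872]
tool_rot: [[0.948, -0.319, -0.0], [-0.319, -0.948, 0.0], [-0.0, 0.0, -1.0]]
ft_force: [0.9, 1.3, -1.5]
grip_width: 0.0001
gripper_force: 0.7
```

>>> {"api": "servo_tool", "payload": {"steps": [{"tx": -0.032, "ty": -0.095, "tz": 0, "yaw": 0, "claw": 0}, {"tx": 0, "ty": 0, "tz": 0, "yaw": 0, "claw": 0}]}}

```text
time_s: 10.45
position: [0.6597, -0.1374, 0.0873]
tool_rot: [[0.948, -0.318, 0.0], [-0.318, -0.948, 0.001], [-0.0, -0.001, -1.0]]
ft_force: [2.4, 3.6, -1.4]
grip_width: -0.0003
gripper_force: 2.2
```

>>> {"api": "servo_tool", "payload": {"steps": [{"tx": -0.032, "ty": -0.095, "tz": 0, "yaw": 0, "claw": 0}, {"tx": 0, "ty": 0, "tz": 0, "yaw": 0, "claw": 0}]}}

```text
time_s: 10.65
position: [0.6596, -0.1375, 0.0873]
tool_rot: [[0.948, -0.318, 0.001], [-0.318, -0.948, 0.002], [0.0, -0.002, -1.0]]
ft_force: [3.2, 7.7, -0.7]
grip_width: 0.0001
gripper_force: 4.2
```

The TCP has stopped and the force is rising (about 8 N), so the bolt is at its stop. I'll withdraw outward and up, then check.

>>> {"api": "servo_tool", "payload": {"steps": [{"tx": 0.16, "ty": 0.48, "tz": 0, "yaw": 0, "claw": 0}, {"tx": 0.64, "ty": 1.9, "tz": 0, "yaw": 0, "claw": 0}, {"tx": 0.64, "ty": 1.9, "tz": 0, "yaw": 0, "claw": 0}, {"tx": 0, "ty": 0, "tz": 3, "yaw": 0, "claw": 0}, {"tx": 0, "ty": 0, "tz": 4, "yaw": 0, "claw": 0}, {"tx": 0, "ty": 0, "tz": 4, "yaw": 0, "claw": 0}, {"tx": 0, "ty": 0, "tz": 0, "yaw": 0, "claw": 0}]}}

```text
time_s: 11.35
position: [0.6756, -0.0959, 0.2039]
tool_rot: [[0.948, -0.318, 0.011], [-0.318, -0.948, -0.004], [0.011, 0.0, -1.0]]
ft_force: [0.3, -0.2, -0.2]
grip_width: 0.0
gripper_force: 0.0
```

```bash
python3 w.py w9
```

```text
11.35 [ 0.67555637 -0.09585829  0.20394429] -108.54921341715131 6.560839263222182e-06 [ 0.31902479 -0.15495769 -0.15491885]
((625.28515625, -239.4830322265625), (131.44921875, 119.30315399169922), 71.347900390625) [[ 547.7 -282.7]
 [ 660.8 -320.8]
 [ 702.8 -196.3]
 [ 589.8 -158.1]] [0.04480594 0.04602333 0.04720947]
pin 311 [ 0.65609166 -0.15482557  0.08659679] [ 0.65443535 -0.15547798  0.0915284 ]
```

View pics/w9.png

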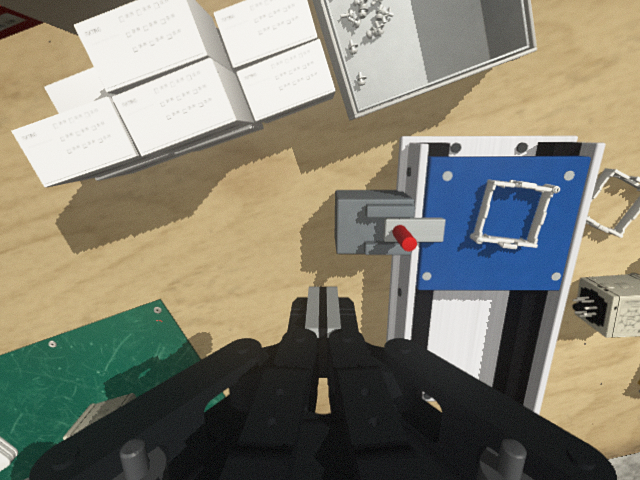

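The tongue at (430,230) lies over the seated board and the frame is still on the board. The pin travelled about 23 mm and stayed at its stop, and the bystanders in view have not moved. I'll hand the job in.

```bash
python3 -c "
from rig import env
print(env.close_job())"
```

```text
the job is handed in; nothing more can be done
None
```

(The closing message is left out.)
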